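Send the ochre pot round the guide rail to the colour reader

TASK

Stand the ochre-yellow paint pot in the cup of the blue carrier, then slide the carrier along its guide rails, round the corner, and push the stiff red face of the colour reader fully in with it. Press it home there for a second with a firm push of about 15 N on the face (never more than 20 N on face or rails), then let go; keep the carrier down in its rails and leave the other things on the bench alone.

Things in the scene. Friction and masses are not known exactly. Their poses are not given: they have to be found in the camera images.
- pot_ochre: the ochre-yellow sealed paint pot with a black cap: round, 42 mm in diameter, 55 mm tall, about 0.15 kg. Origin at the centre of its underside, z up. It stands loose on the bench, in any of three places shared with a white and a red-brown pot of the same shape.
- pot_white: the white pot, same shape as the ochre one; leave it. Origin at the centre of its underside
- pot_brown: the red-brown pot, same shape; leave it. Origin at the centre of its underside
- carrier: loose blue carrier, 0.35-0.6 kg, down between the rails. Two white round shoes, 50 mm diameter, 18 mm high, axes 70 mm apart (y = +35 mm front, y = -35 mm rear), under a blue deck whose top is 24 mm up. A round cup, 62 mm outside, is over the front shoe, an upright post over the rear one (pushed high up it may tip). Origin at the middle of its underside; +y points the way it travels, z up
- cup (a point): centre of the cup's inner floor (28 mm above the carrier's underside, on the front shoe's axis); the cup's rim is 16 mm above it; the cup is 54 mm wide inside, so the pot has about 5 mm of play all round. Axes as the carrier's
- post (a point): centre of the top of the carrier's wooden post (70 mm above the carrier's underside, 18 mm in diameter, free for 46 mm of its height), on the rear shoe's axis. Axes as the carrier's
- track: fixed L-shaped board, 6 mm thick; two aluminium rails, 16 mm high, 7 mm thick, make a channel 53.6 mm wide. Origin under the board, z up. In its frame the centre line, for both shoes' axes, runs nominally +y from (0, -220 mm) to (0, 0), round a quarter circle of radius 100 mm about (100, 0) to (100, 100), then +x at y = 100 mm. The rails were screwed on by hand: truly up to 4 mm off in x and y. The carrier starts in the first leg, facing +y
- bend (a point): centre of the bend's quarter circle, on top of the board: (100, 0, 6 mm) in the track's frame; axes as the track's
- face (a joint): travel of the red reader face, a plate 60 wide, 30 high, centred 44 mm above the bench: 0 = out, front at track x = 207 to 242 mm (the reader is clamped on anywhere there); 0.014 m = in, at a hard stop. It slides along track +x with about 6 N of friction and stays where left. The carrier's cup pushes it; at the stop the resistance rises steeply. Sliding the loaded carrier itself takes 1.5 to 4 N
- brush_jar: white jar of brushes, 72 mm in diameter, 225 mm tall overall; leave it. Origin at the centre of its underside
- spray_bottle: clear spray bottle, 66 mm in diameter, 178 mm tall; leave it. Origin at the centre of its underside
- sanding_block: cork sanding block 70 x 45 x 30 mm lying in the crook of the track; leave it. Origin at the centre of its underside
Things that resemble listed ones, but are neither listed nor needed, are in the scene too. There is more than one size of the carrier; the one meant has the size given above. What is shaped like the pot_ochre but green is not meant.

How it is judged (in metres and radians):
On the way, in this order (a step that is already met when the one before it is completed fails the run):
1. the ochre pot stands in the carrier's cup, let go (horizontal distance between pot_ochre and cup below 0.009 m and z of pot_ochre in the frame of cup between -0.004 and 0.004 m and angle between pot_ochre's own z axis and vertical below 0.12 rad and contact force between the fingers and pot_ochre below 0.1 N), for 0.2 s.
2. the carrier has come round the corner into the exit leg, the pot in its cup (horizontal distance between pot_ochre and cup below 0.009 m and z of pot_ochre in the frame of cup between -0.004 and 0.004 m and angle between pot_ochre's own z axis and vertical below 0.12 rad and angle between the y axis of carrier and the x axis of track, either way round below 0.15 rad and x of carrier in the frame of track above 0.13 m), for 0.1 s.
3. the carrier presses the face fully in with a firm push, 10 to 23 N (value of joint face above 0.0122 m and contact force between carrier and face between 10 and 23 N), for 0.4 s.
At the end, for the whole second after the job is handed in: the face is in by at least 12.2 of 14 mm; the carrier is in the exit leg (y within 9 mm of 100 mm in the track frame), its cup no more than 12 mm short of the face, straight to 0.1 rad, down on the board; the ochre pot upright on the cup floor, within 9 mm of its centre; all at rest and let go (value of joint face above 0.0122 m and x of cup in the frame of face above -0.043 m and y of carrier in the frame of track between 0.091 and 0.109 m and z of carrier in the frame of track below 0.01 m and angle between the y axis of carrier and the x axis of track, either way round below 0.1 rad and horizontal distance between pot_ochre and cup below 0.009 m and z of pot_ochre in the frame of cup between -0.004 and 0.004 m and angle between pot_ochre's own z axis and vertical below 0.12 rad and linear speed of each of carrier, pot_ochre below 0.01 m/s); the robot touches nothing.
It fails at once if the carrier pressed on the reader's face with more than 23 N (contact force between carrier and face above 23 N).
It fails at once if the carrier pressed on the rails with more than 23 N (contact force between carrier and rails above 23 N).
It fails at once if the face pushed in by hand, not by the carrier (contact force between any of the arm, the fingers and face above 1 N).
It fails at once if the carrier lifted out of its rails or tipped (z of carrier in the frame of track above 0.016 m or angle between carrier's own z axis and vertical above 0.25 rad).
It fails at once if another thing on the bench disturbed by more than 20 mm (distance of any of pot_white, pot_brown, brush_jar, spray_bottle, sanding_block from where it was at the start of the episode above 0.02 m).
It also fails if it takes over 72 s, if anything falls off the work surface, if the arm or the gripper's body presses on something with over 40 N, if the wrist force passes 120 N, or if a joint passes its speed limit or range.

ROBOT

A 6-joint arm with a two-finger parallel gripper is mounted at the origin on the work surface. World frame = base frame: x ahead of the robot, y to its left, z up, the work surface at z = 0. Lengths are in mm, angles in rad, forces in N, time in s.
With the tool pointing down it reaches from about 350 to 775 mm from the base axis. Payload 5.5 kg.
Tool frame: the origin (TCP) lies at the very end of the fingers, on their centre line; the grasp point (between the pads) lies 19 mm behind it; z points along the fingers, y is the line along which they close (so a half turn about z gives the same grasp; the last joint's range is limited). The gripper opens to 85 mm and grips with 20 to 120 N. Pads are 22 mm wide; open, the fingers measure 114 mm over their backs; the gripper's body (76 mm by 85 mm) begins 54 mm behind the grasp point. The pads swing forward as they close: fully open they stand 13 mm farther back than shut.
Start: joints at [-1.288, 0.313, 0.046, 1.304, 0, 1.431], TCP at [235.932, -524.412, 231.323] pointing down, gripper open.
Joint ranges: [-2.76, 2.76], [-0.86, 1.69], [-1.03, 1.26], [-2.2, 2.34], [-1.47, 1.5], [-3.14, 3.14]. Speed limits (rad/s): [2.57, 2.57, 3.14, 3.14, 3.14, 3.14].

INTERFACE

Orientations are given as a unit quaternion [x, y, z, w].
In Python, from cell import manip gives the robot as it stands.
- The arm moves only by the tool move_arm, never from a script. Its argument "targets" is a list of rows, each a list of 7 numbers: the opening, from 0 (shut) to 1 (fully open), then the shift along the world's x, y, z normalised to -1 to 1, where 1 is 0.2 m, then the turn, a rotation vector about the world's x, y, z normalised to -1 to 1, where 1 is pi/2 rad. In form: [[fingers, x, y, z, wx, wy, wz], ...]. A call has 1 to 5 rows; each row is the pose to reach, as a shift and turn from the pose commanded when the call began; what a row does not reach only later rows make up. A row lasts 1/12 s, in which the tool goes at most 41.7 mm and 7.16 degrees, less where a joint would pass 70% of its speed; a pose out of reach is approached as far as the arm can. A call with a number of a shift or a turn outside -1 to 1 is refused whole. A call with a gripper value outside its range is refused whole. The fingers move at their own pace and stop on an object; the grip force is fixed at half the most. Time passes only in rows, so rows that repeat a pose let the fingers close. It gives the time, the measured TCP pose, the force, the opening and the grip force at its end, in the units of the state.
- manip.sense(): the state, without advancing time (a new reading comes with each control period).
- manip.get_image(name): name is "scene" or "top"; returns the picture (384x512x3 uint8, red, green, blue); there is no depth.
- manip.camera_params(name): a dict with "K" (3x3 intrinsics, pixels), "k1" (the pictures are not rectified: a ray, as slopes to the right and down, at radius r is drawn at 1 + k1 r^2 times it, then the intrinsics apply), "rvec" (rotation vector, rad) and "tvec" (3), from world to camera coordinates, as OpenCV has them. Camera axes: x right, y down, z forward; pixel columns grow to the right and rows downward; lengths in mm; the calibration is good to about 2 mm. A picture is of the moment at which its call begins. camera_params takes no time and is no camera call.
- manip.job_done(): hands the job in; it is judged then, once.
The state is a dict: "t": time; "joints": joint angles; "qd": joint speeds; "tau": joint torques, N m; "tcp_pos": TCP position; "ee_rot": TCP orientation; "wrist_force": force on the tool from outside, world axes, zero at the start; "wrist_torque": the same for the moment, N m; "width": finger opening in mm; "gripper_force": force on a finger pad.
Only numpy, scipy, OpenCV 4.12 (cv2) and the standard library are available. Lean on these libraries where they do the work, as an engineer would, in place of code of your own. Each camera call takes 0.05 s, during which the arm holds its last target. There are 200 camera calls.

## Working session

There is one attempt and no reset: what is moved stays moved. The work goes in short steps, Python scripts to look and compute and a tool call to move; the robot and the scene stay as the last step left them, time stands still between calls to the robot, and variables do not carry over. Pictures are saved under pics/ and viewed, at most 10 in all, crops included, and the job is handed in when it is done.

Besides the shell and the picture viewer there is one more tool, called as name(argument=value, ...) on one line, values as JSON. move_arm: Moves the arm, as the interface text tells. Its arguments: {"type":"object","properties":{"targets":{"type":"array","items":{"type":"array","items":{"type":"number","minimum":-1,"maximum":1}}}},"required":["targets"]}

```bash
ls; mkdir -p pics; cat > h.py <<'E'
import numpy as np, cv2
from cell import manip
def cam(n):
    p=manip.camera_params(n); return np.array(p['K'],float),p['k1'],cv2.Rodrigues(np.array(p['rvec'],float))[0],np.array(p['tvec'],float).ravel()
def ray(n,u,v):
    K,k1,R,t=cam(n)
    d=cv2.undistortPoints(np.array([[[u,v]]],float),K,np.array([k1,0,0,0.]))[0,0]
    return -R.T@t, R.T@np.array([d[0],d[1],1])
def onz(n,u,v,z):
    o,d=ray(n,u,v); return o+d*(z-o[2])/d[2]
def proj(n,P):
    K,k1,R,t=cam(n)
    return cv2.projectPoints(np.array(P,float).reshape(-1,3),cv2.Rodrigues(R)[0],t,K,np.array([k1,0,0,0.]))[0].reshape(-1,2)
def shot(n,f=None):
    im=cv2.cvtColor(np.array(manip.get_image(n)),cv2.COLOR_RGB2BGR)
    if f: cv2.imwrite('pics/'+f,im)
    return im
E
python3 - <<'E'
from h import *
a=shot('top','top0.png'); b=shot('scene','scene0.png')
for n in('top','scene'):
    print(n,-cam(n)[2].T@cam(n)[3],cam(n)[0][0,0],cam(n)[1],onz(n,256,192,0))
print(manip.sense())
E
```

```text
pics
top [ 403.20718225   59.90670311 1306.28011413] 433.9493250057994 -0.0970587569309873 [556.98062235  53.59926116   0.        ]
scene [1101.34250378 -432.39002424 1207.90725202] 445.262415898145 0.02866247383371077 [478.24017412 117.74175387   0.        ]
{'t': 0.1, 'joints': array([-1.28762363e+00,  3.13940020e-01,  4.51029743e-02,  1.30359633e+00,
       -5.40017011e-05,  1.43120868e+00]), 'qd': array([-1.09240882e-03, -3.75675727e-03,  2.94519454e-03, -5.89216211e-05,
       -5.76420994e-04,  1.91624888e-03]), 'tau': array([ 2.47053737e-03, -4.81726670e+01,  2.99242151e+01,  1.27407853e-02,
       -2.14199426e-04, -2.54507157e-06]), 'tcp_pos': array([ 235.76623611, -523.94774574,  230.49391095]), 'ee_rot': array([ 9.77741940e-01,  2.09809505e-01, -8.56448335e-05, -8.14480221e-04]), 'wrist_force': array([-0.47806149, -0.11881099, -0.10965533]), 'wrist_torque': array([-0.00716399,  0.00974695, -0.05920086]), 'gripper_force': 0.0, 'width': 85.44945593019678}
```

View pics/top0.png

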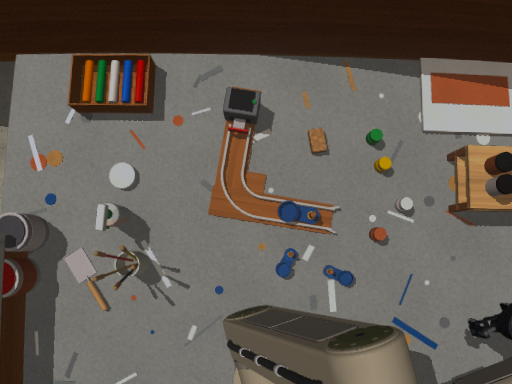

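View pics/scene0.png

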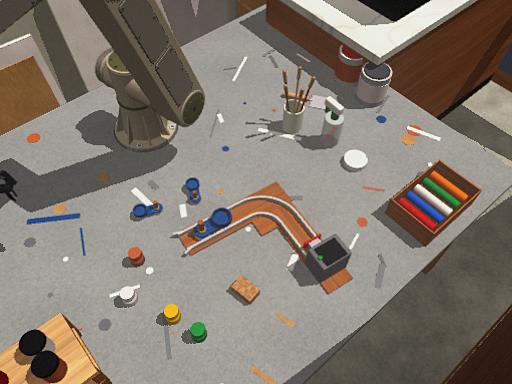

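```bash
python3 - <<'E'
from h import *
a=cv2.imread('pics/top0.png'); b=cv2.imread('pics/scene0.png')
A=cv2.resize(a[80:245,200:420],None,fx=3.6,fy=3.6,interpolation=cv2.INTER_CUBIC); 
cv2.imwrite('pics/c1.png',A)
B=cv2.resize(b[170:345,110:360],None,fx=3.2,fy=3.2,interpolation=cv2.INTER_CUBIC); cv2.imwrite('pics/c2.png',B)
E
```

```text
(no output)
```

View pics/c1.png

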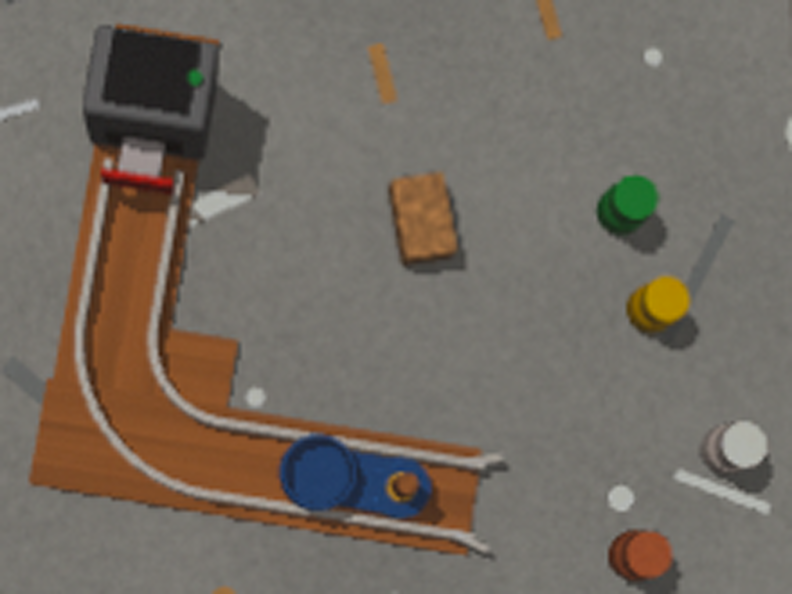

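View pics/c2.png

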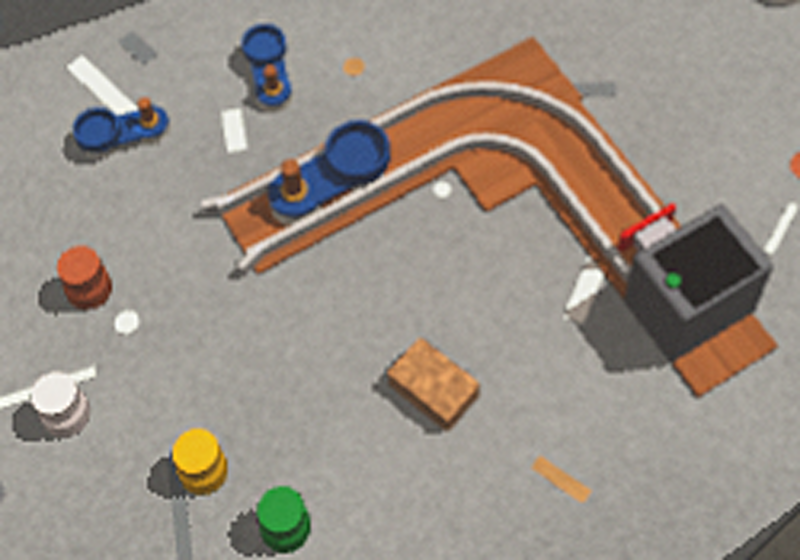

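```bash
cat > m.py <<'E'
from h import *
def mask(im,lo,hi,box):
    h=cv2.cvtColor(im,cv2.COLOR_BGR2HSV); m=cv2.inRange(h,np.array(lo),np.array(hi)); k=np.zeros_like(m); x0,y0,x1,y1=box; k[y0:y1,x0:x1]=m[y0:y1,x0:x1]; return k
def cen(m):
    c=max(cv2.findContours(m,cv2.RETR_EXTERNAL,cv2.CHAIN_APPROX_NONE)[0],key=cv2.contourArea)
    M=cv2.moments(c); return np.array([M['m10'],M['m01']])/M['m00'],M['m00'],cv2.minEnclosingCircle(c),c
def tri(p,q):
    o1,d1=ray('top',*p);o2,d2=ray('scene',*q)
    A=np.stack([d1,-d2],1);s=np.linalg.lstsq(A,o2-o1,rcond=None)[0]
    P,Q=o1+s[0]*d1,o2+s[1]*d2; return (P+Q)/2,np.linalg.norm(P-Q)
E
python3 - <<'E'
from m import *
a=cv2.imread('pics/top0.png'); b=cv2.imread('pics/scene0.png')
for n,im,box in(('top',a,(370,150,400,180)),('scene',b,(160,300,185,330))):
    m=mask(im,(18,150,60),(32,255,255),box); V=im.max(2)[m>0]; print(n,'pot V',np.percentile(V,[5,25,50,75,95]))
    m2=mask(im,(18,150,195),(32,255,255),box); p,A,ci,_=cen(m2); print(p,A,ci,onz(n,*p,55)); 
    p,A,ci,_=cen(m); print('all',p,A,onz(n,*p,27))
for n,im,box in(('top',a,(270,190,330,230)),('scene',b,(190,200,240,245))):
    m=mask(im,(100,120,30),(125,255,255),box);p,A,ci,c=cen(m);print(n,'blue',p,A)
    m=mask(im,(5,100,60),(20,255,255),box);
# rails in top: windows
g=a
def line(box,thr=150,vert=False):
    x0,y0,x1,y1=box; P=[]
    for i in (range(y0,y1) if vert else range(x0,x1)):
        s=(a[i,x0:x1] if vert else a[y0:y1,i]).astype(float); w=s.min(1); w=np.clip(w-100,0,None); 
        if w.max()<30: continue
        c=(w*np.arange(len(w))).sum()/w.sum(); P.append((x0+c,i) if vert else (i,y0+c))
    W=np.array([onz('top',*p,22) for p in P]); vx,vy,cx,cy=cv2.fitLine(W[:,:2].astype(np.float32),cv2.DIST_HUBER,0,.01,.01).ravel()
    r=(W[:,0]-cx)*vy-(W[:,1]-cy)*vx
    print(box,len(P),'dir',vx,vy,'ang',np.degrees(np.arctan2(vy,vx)),'pt',cx,cy,'rms',r.std()); return (vx,vy,cx,cy)
line((262,193,330,211)); line((255,212,328,232)); line((221,130,232,170),vert=True); line((240,132,252,170),vert=True)
E
python3 - <<'E'
from m import *
# manual crop readings
T=lambda x,y:(200+x/3.6,80+y/3.6)
S=lambda x,y:(110+x/3.2,170+y/3.2)
for n,t,s,z in [('cuprim',(320,473),(357,151),50),('posttop',(404,485),(291,170),76),('faceL',(103,175),(676,208),59),('faceR',(172,183),(622,242),59),('ochre',(666,300),(196,451),55),('white',(743,445),(55,394),55),('brown',(647,555),(80,264),55),('green',(632,200),(281,505),55),('reader back-R',(218,42),(722,207),80)]:
    print(n,tri(T(*t),S(*s)),onz('top',*T(*t),z),onz('scene',*S(*s),z))
E
```

```text
top pot V [ 76.55 111.25 167.   178.   179.  ]
cuprim (array([498.58499858, -42.22576464,  35.63501452]), np.float64(4.153716919752574)) [496.32379873 -42.7502575   50.        ] [507.18167162 -45.34964391  50.        ]
posttop (array([ 487.82775347, -108.82894136,   58.90160789]), np.float64(1.842107088054301)) [ 486.15479075 -107.26868005   76.        ] [ 497.50961671 -112.91971674   76.        ]
faceL (array([742.57460947, 141.83933689,  44.60418943]), np.float64(7.0122491475051705)) [736.46712445 138.15336411  59.        ] [748.83690586 137.79178725  59.        ]
faceR (array([736.05509244,  82.54838884,  41.26655597]), np.float64(1.7425881895501352)) [730.84834903  81.547061    59.        ] [742.06500273  75.46526488  59.        ]
ochre (array([ 646.79211133, -327.81371538,   43.40912085]), np.float64(3.7004275373940474)) [ 643.58002135 -325.83186475   55.        ] [ 652.44536481 -327.38435764   55.        ]
white (array([ 527.30914454, -390.89573401,   43.12206177]), np.float64(3.69642952247724)) [ 525.19367865 -388.28925998   55.        ] [ 534.36536181 -389.85840344   55.        ]
brown (array([ 435.80262223, -309.25508278,   44.36132198]), np.float64(3.644824229183777)) [ 434.55507332 -307.72310378   55.        ] [ 443.1009614 -308.9639423   55.       ]
green (array([ 730.17190463, -300.40211354,   45.24057054]), np.float64(2.7258099313265034)) [ 726.90330449 -298.75381516   55.        ] [ 734.09338852 -300.41796655   55.        ]
reader back-R (array([808.91945717,  65.00306637, 222.898933  ]), np.float64(45.84011911263984)) [844.19877778  46.28030077  80.        ] [781.28858074 159.82815838  80.        ]Traceback (most recent call last):
  File "<stdin>", line 5, in <module>
  File "m.py", line 5, in cen
    c=max(cv2.findContours(m,cv2.RETR_EXTERNAL,cv2.CHAIN_APPROX_NONE)[0],key=cv2.contourArea)
ValueError: max() iterable argument is empty
```

```bash
python3 - <<'E'
from m import *
a=cv2.imread('pics/top0.png'); b=cv2.imread('pics/scene0.png')
for nm,lo,hi,bt,bs in (('ochre',(18,150,150),(32,255,255),(370,150,400,180),(160,300,185,330)),('green',(45,120,80),(80,255,255),(362,122,386,150),(185,315,212,345)),('brown',(3,120,110),(14,255,255),(365,224,392,245),(122,242,150,268))):
  P=[]
  for n,im,box in(('top',a,bt),('scene',b,bs)):
    m=mask(im,(lo[0],lo[1],40),hi,box); v=np.percentile(im.max(2)[m>0],90)
    m2=mask(im,(lo[0],lo[1],int(v*.9)),hi,box); p,A,ci,_=cen(m2); P.append(p); print(nm,n,v,p,A,onz(n,*p,55))
  print(tri(*P))
  
def line(box,vert=False):
    x0,y0,x1,y1=box; P=[]
    for i in (range(y0,y1) if vert else range(x0,x1)):
        s=(a[i,x0:x1] if vert else a[y0:y1,i]).astype(float); w=s.min(1); w=np.clip(w-110,0,None); 
        if w.max()<20: continue
        j=w.argmax(); w[:max(j-2,0)]=0; w[j+3:]=0
        c=(w*np.arange(len(w))).sum()/w.sum(); P.append((x0+c,i) if vert else (i,y0+c))
    W=np.array([onz('top',*p,22) for p in P]); vx,vy,cx,cy=cv2.fitLine(W[:,:2].astype(np.float32),cv2.DIST_HUBER,0,.01,.01).ravel()
    r=(W[:,0]-cx)*vy-(W[:,1]-cy)*vx
    print(box,len(P),'ang',np.degrees(np.arctan2(vy,vx)),'pt',cx,cy,'rms',r.std()); return (vx,vy,cx,cy)
line((268,193,325,209)); line((262,212,325,230)); line((221,130,232,165),True); line((240,132,252,170),True)
for n,im,bx in(('top',a,(225,115,252,140)),('scene',b,(300,225,330,255))):
    h=cv2.cvtColor(im,cv2.COLOR_BGR2HSV); m=((h[...,0]<6)|(h[...,0]>174))&(h[...,1]>170)&(h[...,2]>90); k=np.zeros(m.shape,np.uint8);k[bx[1]:bx[3],bx[0]:bx[2]]=m[bx[1]:bx[3],bx[0]:bx[2]]
    p,A,_,c=cen(k); print('face',n,p,A,cv2.minAreaRect(c),onz(n,*p,59))
for n,im,bx in(('top',a,(270,198,326,225)),('scene',b,(190,200,236,245))):
    m=mask(im,(100,120,25),(125,255,255),bx); k=cv2.morphologyEx(m,cv2.MORPH_OPEN,cv2.getStructuringElement(cv2.MORPH_ELLIPSE,(17,17) if n=='top' else (15,15)))
    p,A,ci,c=cen(k); e=cv2.fitEllipse(c); print('cup',n,p,A,ci,e,onz(n,*e[0],50))
    m=mask(im,(5,90,60),(20,255,255),(305,205,318,222) if n=='top' else (195,216,207,230)); p=cen(m); print('post',p[:3],onz(n,*p[0],76))
E
```

```text
ochre top 179.0 [384.86629002 162.35216573] 88.5 [ 646.5170947 -325.478388    55.       ]
ochre scene 243.0 [170.58527132 310.40180879] 129.0 [ 650.10113842 -327.89880768   55.        ]
(array([ 647.70780427, -327.35167743,   48.89681468]), np.float64(0.014950146389986645))
green top 115.0 [376.13843352 134.06557377] 91.5 [ 731.50633075 -300.60061801   55.        ]
green scene 157.0 [197.23371648 328.61174968] 130.5 [ 734.79682648 -302.78325108   55.        ]
(array([ 732.99510466, -302.1831749 ,   49.40072854]), np.float64(0.07254412900914195))
brown top 150.20000000000002 [379.97017544 233.46842105] 95.0 [ 436.59039323 -308.46824766   55.        ]
brown scene 207.0 [133.78483245 252.10229277] 94.5 [ 439.77449535 -310.92977852   55.        ]
(array([ 436.66521116, -310.23268805,   49.41986116]), np.float64(0.27735455215062))
(268, 193, 325, 209) 48 ang 81.85504 pt 525.65076 -63.868656 rms 0.5815340236649419
(262, 212, 325, 230) 49 ang 81.81297 pt 464.83682 -60.6341 rms 0.4387977534121929
(221, 130, 232, 165) 33 ang -8.300832 pt 686.2485 148.16226 rms 0.35735195199476427
(240, 132, 2
[... 273 characters left out ...]
64779874] 26.5 ((311.2210998535156, 239.43789672851562), (3.655702590942383, 20.5902099609375), 53.746158599853516) [739.98107427 103.32824966  59.        ]
cup top [289.5 211.5] 223.0 ((289.5, 211.5), 8.860122680664062) ((289.5, 211.5), (16.425806045532227, 17.399791717529297), 90.0) [496.03448908 -44.53150815  50.        ]
post (array([311.29218107, 214.83539095]), 40.5, ((311.125, 214.5), 4.155292510986328)) [ 485.78263921 -104.61375396   76.        ]Traceback (most recent call last):
  File "<stdin>", line 26, in <module>
  File "m.py", line 5, in cen
    c=max(cv2.findContours(m,cv2.RETR_EXTERNAL,cv2.CHAIN_APPROX_NONE)[0],key=cv2.contourArea)
ValueError: max() iterable argument is empty
```

The pot-shaped candidates in the top view are green (376,134), yellow (385,162), white (404,204) and brown (380,233). Only the yellow one fits the ochre pot. The blue carriers are at (300,213) in the rails and, smaller, at (287,262) and (340,275). The one in the rails has the right size, and its cup is at (289,211). I'm now moving over the ochre pot.

move_arm(targets=[[1,0.69,0.33,-0.1,0,0,0],[1,0.69,0.33,-0.1,0,0,0],[1,0.69,0.33,-0.1,0,0,0],[1,0.69,0.33,-0.1,0,0,0],[1,0.69,0.33,-0.1,0,0,0]])

```text
t: 0.52
tcp_pos: [377.8, -455.0, 209.8]
ee_rot: [0.977, 0.213, 0.0, -0.001]
wrist_force: [0.6, 0.7, -0.9]
width: 85.2
gripper_force: 0.0
```

move_arm(targets=[[1,0.69,0.33,-0.2,0,0,0],[1,0.69,0.33,-0.2,0,0,0],[1,0.69,0.33,-0.2,0,0,0],[1,0.69,0.33,-0.2,0,0,0],[1,0.69,0.33,-0.2,0,0,0]])

```text
t: 0.93
tcp_pos: [515.4, -388.8, 168.4]
ee_rot: [0.977, 0.213, -0.0, -0.002]
wrist_force: [-0.7, -0.6, 0.0]
width: 85.7
gripper_force: 0.0
```

move_arm(targets=[[1,0.68,0.325,-0.2,0,0,0],[1,0.68,0.325,-0.2,0,0,0],[1,0.68,0.325,-0.2,0,0,0],[1,0.68,0.325,-0.2,0,0,0],[1,0.68,0.325,-0.2,0,0,0]])

```text
t: 1.35
tcp_pos: [650.8, -323.8, 127.6]
ee_rot: [0.977, 0.212, -0.001, -0.002]
wrist_force: [-0.4, 0.4, -0.1]
width: 85.2
gripper_force: 0.0
```

```bash
python3 - <<'E'
from m import *
a=shot('top','top1.png'); b=shot('scene','scene1.png')
s=manip.sense(); print(s['tcp_pos'],s['ee_rot'],s['wrist_force'])
for z in(0,30,60): print([proj(n,[*s['tcp_pos'][:2],s['tcp_pos'][2]+z])[0] for n in('top','scene')])
from scipy.optimize import least_squares
for n,f,bx,side in(('top','pics/top0.png',(270,198,326,225),None),('scene','pics/scene0.png',(190,200,236,245),None)):
    im=cv2.imread(f); m=mask(im,(100,100,25),(128,255,255),bx); c=cen(m)[3].reshape(-1,2)
    W=np.array([onz(n,*p,50)[:2] for p in c]); ey=W@[.144,.9896]; 
    W=W[ey>ey.max()-45]  # front part of cup
    f=lambda q:np.hypot(W[:,0]-q[0],W[:,1]-q[1])-q[2]
    r=least_squares(f,[500,-43,31],loss='soft_l1'); q=r.x; print(n,len(W),q,'exey',q[0]*.9896-q[1]*.144,q[0]*.144+q[1]*.9896,'rms',f(q).std())
H=np.hstack([cv2.resize(a[100:200,330:440],None,fx=3.5,fy=3.5),cv2.resize(b[250:350,110:220],None,fx=3.5,fy=3.5)]);cv2.imwrite('pics/c3.png',H)
E
```

```text
[ 647.6278771  -326.79327294  129.71551565] [ 9.77552868e-01  2.10685742e-01 -1.18682222e-03 -7.06531176e-04] [-0.45263192 -0.49657004 -0.41179499]
[array([393.3243256 , 157.04909493]), array([166.03542329, 299.03678574])]
[array([396.82400537, 154.89229839]), array([164.14294773, 294.53130576])]
[array([400.49947597, 152.62622341]), array([162.16272441, 289.81921671])]
top 38 [497.6329295  -39.81668771  28.94539178] exey 498.1911500632438 32.25654769357062 rms 0.7851678182874956
scene 37 [504.23300615 -44.29979476  29.87953201] exey 505.3681533328624 28.77047599569474 rms 2.0886431066871776
```

View pics/c3.png

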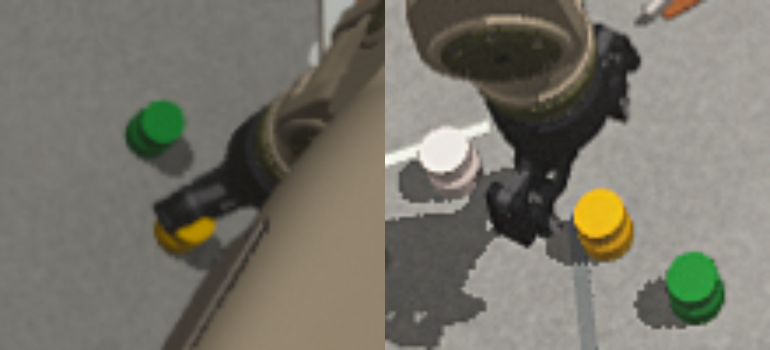

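The picture shows the open fingers straddling the ochre pot, with the green pot clear of them. I'm descending.

move_arm(targets=[[1,0,0,-0.2,0,0,0],[1,0,0,-0.35,0,0,0],[1,0,0,-0.45,0,0,0],[1,0,0,-0.55,0,0,0],[1,0,0,-0.55,0,0,0]])

```text
t: 1.87
tcp_pos: [643.4, -327.4, 17.0]
ee_rot: [0.978, 0.209, -0.003, -0.003]
wrist_force: [-1.5, 1.2, -0.7]
width: 85.4
gripper_force: 0.0
```

move_arm(targets=[[0,0,0,0,0,0,0],[0,0,0,0,0,0,0],[0,0,0,0,0,0,0],[0,0,0,0,0,0,0],[0,0,0,0,0,0,0]])

```text
t: 2.28
tcp_pos: [648.9, -327.8, 24.3]
ee_rot: [0.978, 0.21, 0.001, 0.001]
wrist_force: [-1.8, 1.3, 6.5]
width: 37.1
gripper_force: 61.6
```

move_arm(targets=[[0,0,0,0,0,0,0],[0,0,0,0,0,0,0],[0,0,0,0,0,0,0],[0,0,0,0,0,0,0],[0,0,0,0,0,0,0]])

```text
t: 2.7
tcp_pos: [648.9, -327.8, 24.3]
ee_rot: [0.978, 0.21, 0.001, 0.001]
wrist_force: [-1.5, 1.6, 6.4]
width: 36.8
gripper_force: 61.6
```

```bash
python3 - <<'E'
from m import *
a=shot('top','top2.png'); b=shot('scene','scene2.png')
H=np.hstack([cv2.resize(a[110:210,330:440],None,fx=3.5,fy=3.5),cv2.resize(b[260:360,110:220],None,fx=3.5,fy=3.5)]);cv2.imwrite('pics/c4.png',H)
m=mask(b,(18,150,40),(32,255,255),(150,290,195,340)); print(cen(m)[:3])
m=mask(b,(18,150,215),(32,255,255),(150,290,195,340)); print(cen(m)[:3])
E
```

```text
(array([174.83916991, 315.44747082]), 128.5, ((173.5, 315.0), 9.34087085723877))
(array([173.53333333, 312.26666667]), 42.5, ((173.0, 312.0), 5.831051826477051))
```

View pics/c4.png

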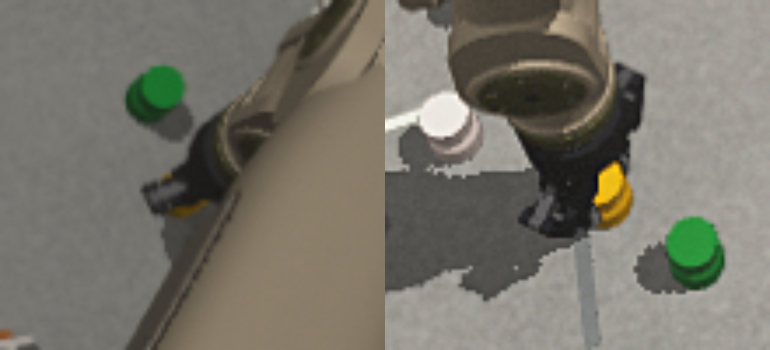

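move_arm(targets=[[0,0,0,0.1,0,0,0],[0,0,0,0.25,0,0,0],[0,0,0,0.4,0,0,0],[0,0,0,0.55,0,0,0],[0,0,0,0.65,0,0,0]])

```text
t: 3.22
tcp_pos: [649.0, -328.0, 156.1]
ee_rot: [0.978, 0.21, 0.002, 0.002]
wrist_force: [-0.5, 0.2, -0.2]
width: 37.0
gripper_force: 61.0
```

move_arm(targets=[[0,-0.04,0.07,0,0,0,-0.07],[0,-0.07,0.14,0,0,0,-0.14],[0,-0.11,0.22,0,0,0,-0.21],[0,-0.15,0.29,0,0,0,-0.28],[0,-0.185,0.36,0,0,0,-0.34]])

```text
t: 3.63
tcp_pos: [610.7, -254.8, 152.5]
ee_rot: [0.998, -0.058, 0.001, 0.0]
wrist_force: [-0.1, 0.8, -0.3]
width: 36.8
gripper_force: 61.0
```

move_arm(targets=[[0,-0.04,0.07,0,0,0,-0.07],[0,-0.07,0.14,0,0,0,-0.14],[0,-0.11,0.22,0,0,0,-0.21],[0,-0.15,0.29,0,0,0,-0.28],[0,-0.185,0.36,0,0,0,-0.34]])

```text
t: 4.05
tcp_pos: [548.0, -225.1, 152.5]
ee_rot: [0.963, -0.269, 0.006, -0.021]
wrist_force: [-0.1, -0.1, -0.8]
width: 37.2
gripper_force: 61.1
```

move_arm(targets=[[0,-0.04,0.07,0,0,0,-0.07],[0,-0.07,0.14,0,0,0,-0.14],[0,-0.11,0.22,0,0,0,-0.21],[0,-0.15,0.29,0,0,0,-0.28],[0,-0.185,0.36,0,0,0,-0.34]])

```text
t: 4.47
tcp_pos: [439.8, -255.8, 152.7]
ee_rot: [0.924, -0.375, 0.023, -0.068]
wrist_force: [-0.5, -1.6, -1.2]
width: 37.1
gripper_force: 61.2
```

move_arm(targets=[[0,-0.04,0.07,0,0,0,-0.07],[0,-0.07,0.14,0,0,0,-0.14],[0,-0.11,0.22,0,0,0,-0.21],[0,-0.15,0.29,0,0,0,-0.28],[0,-0.185,0.36,0,0,0,-0.34]])

```text
t: 4.88
tcp_pos: [313.5, -255.2, 152.8]
ee_rot: [0.855, -0.505, 0.053, -0.106]
wrist_force: [-0.8, -0.1, -1.1]
width: 36.7
gripper_force: 61.2
```

```bash
python3 - <<'E'
from m import *
from scipy.spatial.transform import Rotation as R
a=shot('top','top3.png'); b=shot('scene','scene3.png')
s=manip.sense(); print(s['tcp_pos'],R.from_quat(s['ee_rot']).as_matrix().round(3),s['joints'].round(2),s['wrist_force'],s['width'])
cv2.imwrite('pics/c5.png',cv2.resize(b[160:300,140:300],None,fx=3.7,fy=3.7,interpolation=cv2.INTER_CUBIC))
E
```

```text
[ 311.46383785 -253.6777827   152.37731989] [[ 0.484 -0.853  0.196]
 [-0.875 -0.466  0.13 ]
 [-0.02  -0.234 -0.972]] [-1.07  0.01 -0.55  1.04  0.24  3.14] [-0.64696136  1.07905069 -1.65820932] 36.8925945207026
```

View pics/c5.png

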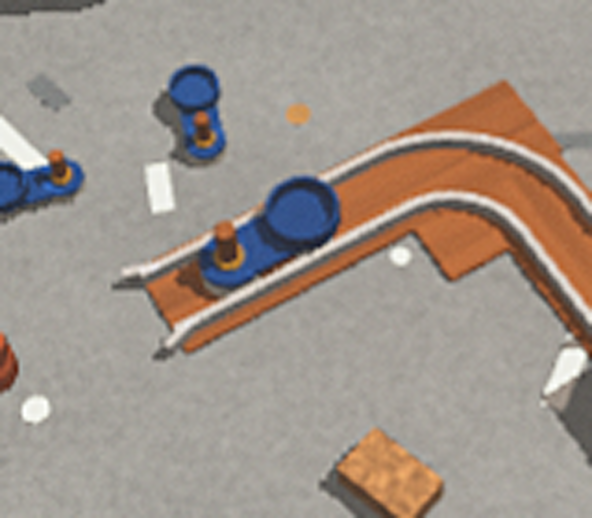

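The picture shows the rails empty ahead of the carrier and the cup clear. The last joint hit its range end at 3.14, so the turn went the wrong way. I'll compute the unwind.

```bash
cat > rot.py <<'E'
import sys
from m import *
from scipy.spatial.transform import Rotation as R
s=manip.sense(); C=R.from_quat(s['ee_rot']).as_matrix()
def des(y):
    y=np.radians(y); c,n=np.cos(y),np.sin(y); return np.array([[c,n,0],[n,-c,0],[0,0,-1]])
print(s['tcp_pos'].round(1),'yaw',np.degrees(np.arctan2(C[1,0],C[0,0])).round(2),'j',s['joints'].round(2),'F',s['wrist_force'].round(1),'w',s['width'].round(1))
for y in map(float,sys.argv[1:]): print(y,(R.from_matrix(des(y)@C.T).as_rotvec()/(np.pi/2)).round(3))
E
python3 rot.py -30 0
```

```text
Traceback (most recent call last):
  File "rot.py", line 7, in <module>
    print(s['tcp_pos'].round(1),'yaw',np.degrees(np.arctan2(C[1,0],C[0,0])).round(2),'j',s['joints'].round(2),'F',s['wrist_force'].round(1),'w',s['width'].round(1))
                                                                                                                                                ^^^^^^^^^^^^^^^^
AttributeError: 'float' object has no attribute 'round'
```

```bash
sed -i "s/s\['width'\].round(1)/round(s['width'],1)/" rot.py; python3 rot.py -30 0
```

```text
[ 311.5 -253.7  152.4] yaw -61.07 j [-1.07  0.01 -0.55  1.04  0.24  3.14] F [-0.6  1.1 -1.7] w 36.9
-30.0 [-0.116  0.1    0.345]
0.0 [-0.143  0.069  0.677]
```

move_arm(targets=[[0,0.1,0,0,-0.116,0.1,0.345],[0,0.2,0,0,-0.116,0.1,0.345],[0,0.3,0,0,-0.116,0.1,0.345],[0,0.35,0,0,-0.116,0.1,0.345],[0,0.35,0,0,-0.116,0.1,0.345]])

```text
t: 5.4
tcp_pos: [387.7, -255.4, 153.2]
ee_rot: [0.968, -0.253, 0.001, 0.002]
wrist_force: [-0.0, -0.3, -1.5]
width: 36.4
gripper_force: 61.3
```

```bash
python3 rot.py 0 30
```

```text
[ 387.7 -255.4  153.2] yaw -29.27 j [-0.75  0.14 -0.38  1.05 -0.    2.9 ] F [-0.  -0.3 -1.5] w 36.4
0.0 [0.002 0.002 0.325]
30.0 [0.002 0.002 0.659]
```

move_arm(targets=[[0,0.04,0.07,0,0,0,0.075],[0,0.08,0.14,0,0,0,0.15],[0,0.1,0.2,0,0,0,0.225],[0,0.14,0.27,0,0,0,0.31],[0,0.14,0.27,0,0,0,0.31]])

```text
t: 5.82
tcp_pos: [413.8, -198.9, 152.7]
ee_rot: [1.0, -0.012, 0.001, -0.0]
wrist_force: [0.5, -0.7, -1.5]
width: 36.8
gripper_force: 61.3
```

move_arm(targets=[[0,0.04,0.07,0,0,0,0.075],[0,0.08,0.14,0,0,0,0.15],[0,0.1,0.2,0,0,0,0.225],[0,0.14,0.27,0,0,0,0.31],[0,0.14,0.27,0,0,0,0.31]])

```text
t: 6.23
tcp_pos: [441.6, -145.5, 152.6]
ee_rot: [0.974, 0.228, 0.001, 0.0]
wrist_force: [0.1, 0.1, -1.8]
width: 36.9
gripper_force: 61.4
```

move_arm(targets=[[0,0.04,0.07,0,0,0,0.075],[0,0.08,0.14,0,0,0,0.15],[0,0.1,0.2,0,0,0,0.225],[0,0.14,0.27,0,0,0,0.31],[0,0.14,0.27,0,0,0,0.31]])

```text
t: 6.65
tcp_pos: [469.5, -91.9, 152.4]
ee_rot: [0.891, 0.455, 0.001, 0.0]
wrist_force: [-0.3, 0.1, -0.7]
width: 37.0
gripper_force: 61.4
```

move_arm(targets=[[0,0.04,0.07,0,0,0,0.075],[0,0.08,0.14,0,0,0,0.15],[0,0.1,0.2,0,0,0,0.225],[0,0.14,0.26,0,0,0,0.31],[0,0.14,0.26,0,0,0,0.31]])

```text
t: 7.07
tcp_pos: [497.5, -40.3, 152.3]
ee_rot: [0.755, 0.655, 0.0, 0.001]
wrist_force: [0.6, -0.6, -0.7]
width: 37.2
gripper_force: 61.4
```

move_arm(targets=[[0,0,0,-0.1,0,0,0],[0,0,0,-0.2,0,0,0]])

```text
t: 7.23
tcp_pos: [497.7, -42.1, 112.9]
ee_rot: [0.758, 0.653, 0.001, 0.002]
wrist_force: [-0.6, -0.7, -1.3]
width: 36.7
gripper_force: 61.4
```

```bash
python3 - <<'E'
from m import *
a=shot('top','top4.png'); b=shot('scene','scene4.png')
cv2.imwrite('pics/c6.png',np.hstack([cv2.resize(x,None,fx=3,fy=3,interpolation=cv2.INTER_CUBIC) for x in (a[130:260,240:370],b[150:280,160:290])]))
m=mask(b,(18,150,40),(32,255,255),(150,150,290,280)); print(cen(m)[:3])
E
python3 rot.py 81.7
```

```text
(array([215.79616307, 205.39568345]), 69.5, ((218.0, 203.5), 9.861641883850098))
[493.8 -41.2 109.5] yaw 81.53 j [-0.24  0.24 -0.36  0.97 -0.    1.47] F [-1.7  0.8 -1.1] w 36.9
81.7 [-0.    -0.003  0.002]
```

View pics/c6.png

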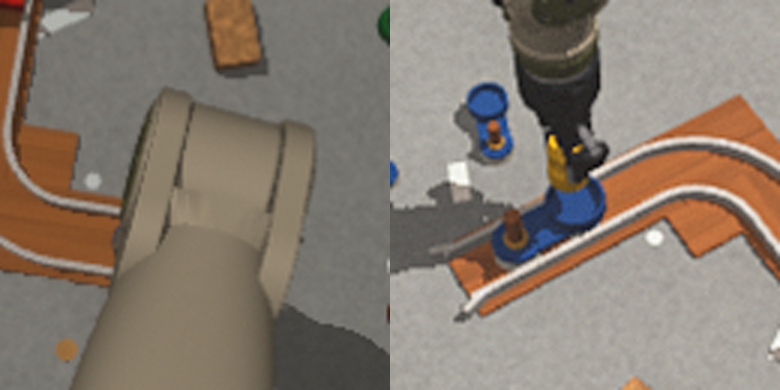

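The pot is just above the cup in the scene view (pot 216,205). I'm lowering in steps.

move_arm(targets=[[0,0,0,0,0,0,0],[0,0,0,-0.08,0,0,0],[0,0,0,-0.15,0,0,0],[0,0,0,-0.2,0,0,0],[0,0,0,-0.2,0,0,0]])

```text
t: 7.75
tcp_pos: [495.4, -40.9, 71.0]
ee_rot: [0.756, 0.654, -0.001, -0.001]
wrist_force: [-0.2, 0.1, -1.3]
width: 36.9
gripper_force: 61.4
```

```bash
python3 - <<'E'
from m import *
b=shot('scene','scene5.png')
cv2.imwrite('pics/c7.png',cv2.resize(b[180:250,180:270],None,fx=6,fy=6,interpolation=cv2.INTER_CUBIC))
E
python3 rot.py
```

```text
[495.9 -41.   71.9] yaw 81.76 j [-0.24  0.28 -0.42  0.88 -0.    1.47] F [-1.1  0.2 -1. ] w 36.9
```

View pics/c7.png

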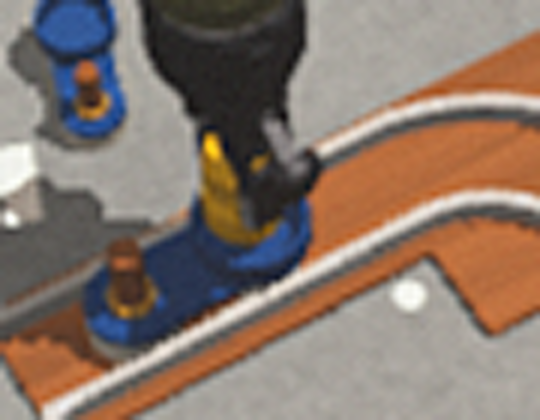

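move_arm(targets=[[0,0.02,0,0,0,0,0],[0,0.02,0,-0.03,0,0,0],[0,0.02,0,-0.05,0,0,0],[0,0.02,0,-0.05,0,0,0],[0,0.02,0,-0.05,0,0,0]])

```text
t: 8.22
tcp_pos: [500.0, -40.5, 61.7]
ee_rot: [0.756, 0.655, -0.0, -0.0]
wrist_force: [-0.6, 0.3, -1.5]
width: 36.4
gripper_force: 61.4
```

```bash
python3 rot.py
```

```text
[500.  -40.5  61.7] yaw 81.86 j [-0.24  0.29 -0.42  0.86 -0.    1.47] F [-0.6  0.3 -1.5] w 36.4
```

move_arm(targets=[[0,0,0,-0.01,0,0,0],[0,0,0,-0.015,0,0,0],[0,0,0,-0.015,0,0,0]])

```text
t: 8.47
tcp_pos: [500.1, -40.6, 58.7]
ee_rot: [0.756, 0.655, -0.0, -0.0]
wrist_force: [-0.2, -0.3, -2.3]
width: 37.2
gripper_force: 61.4
```

move_arm(targets=[[0,0,0,-0.003,0,0,0],[0.5,0,0,-0.003,0,0,0],[1,0,0,-0.003,0,0,0],[1,0,0,-0.003,0,0,0],[1,0,0,-0.003,0,0,0]])

```text
t: 8.88
tcp_pos: [500.4, -40.7, 58.4]
ee_rot: [0.756, 0.655, -0.0, 0.0]
wrist_force: [0.1, 0.1, -0.3]
width: 77.4
gripper_force: 0.0
```

move_arm(targets=[[1,0,0,0.1,0,0,0],[1,0,0,0.25,0,0,0],[1,0,0,0.4,0,0,0],[1,0,0,0.5,0,0,0],[1,0,0,0.5,0,0,0]])

```text
t: 9.3
tcp_pos: [503.2, -41.3, 163.1]
ee_rot: [0.755, 0.655, 0.002, 0.003]
wrist_force: [0.5, -0.3, 0.9]
width: 84.9
gripper_force: 0.0
```

```bash
python3 - <<'E'
from m import *
b=shot('scene','scene6.png')
cv2.imwrite('pics/c8.png',cv2.resize(b[170:250,180:280],None,fx=6,fy=6,interpolation=cv2.INTER_CUBIC))
m=mask(b,(18,150,40),(32,255,255),(180,170,280,250)); v=np.percentile(b.max(2)[m>0],90); m=mask(b,(18,150,int(.9*v)),(32,255,255),(180,170,280,250)); p=cen(m); print(p[:3],onz('scene',*p[0],89))
E
python3 rot.py
```

```text
(array([220.33544304, 208.73628692]), 79.0, ((220.5, 209.0), 5.852449893951416)) [501.72014693 -43.07417714  89.        ]
[502.2 -41.1 160.8] yaw 81.86 j [-0.24  0.21 -0.27  1.09 -0.    1.47] F [-0.5  0.3  0. ] w 85.5
```

View pics/c8.png

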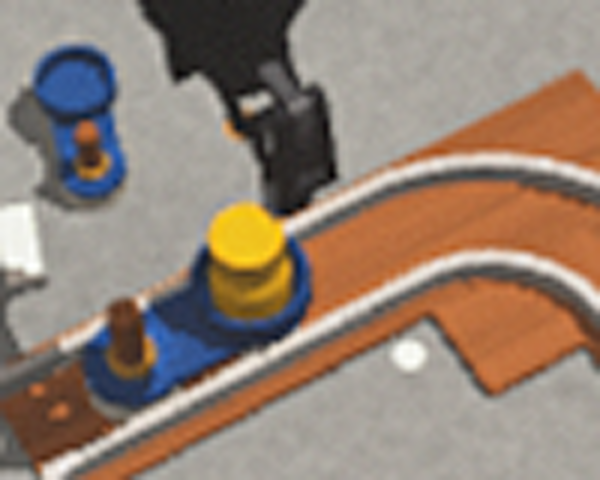

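The ochre pot stands upright in the cup. I'm turning the wrist half round, shutting the fingers and moving behind the post.

move_arm(targets=[[1,0,-0.02,0,0,0,0.078],[1,0,-0.04,0,0,0,0.156],[1,0,-0.06,0,0,0,0.234],[1,-0.01,-0.08,0,0,0,0.312],[1,-0.02,-0.1,0,0,0,0.39]])

```text
t: 9.77
tcp_pos: [495.4, -60.6, 156.9]
ee_rot: [0.52, 0.854, -0.0, -0.001]
wrist_force: [0.5, 0.2, 0.2]
width: 85.4
gripper_force: 0.0
```

move_arm(targets=[[0,0,-0.02,0,0,0,0.078],[0,0,-0.04,0,0,0,0.156],[0,0,-0.06,0,0,0,0.234],[0,-0.01,-0.08,0,0,0,0.312],[0,-0.02,-0.1,0,0,0,0.39]])

```text
t: 10.18
tcp_pos: [491.4, -80.6, 156.8]
ee_rot: [0.238, 0.971, -0.0, -0.001]
wrist_force: [0.6, 0.6, 0.1]
width: 25.7
gripper_force: 0.0
```

move_arm(targets=[[0,0,-0.02,0,0,0,0.078],[0,0,-0.04,0,0,0,0.156],[0,0,-0.06,0,0,0,0.234],[0,-0.01,-0.08,0,0,0,0.312],[0,-0.02,-0.1,0,0,0,0.39]])

```text
t: 10.6
tcp_pos: [487.4, -100.5, 156.8]
ee_rot: [-0.065, 0.998, 0.0, -0.001]
wrist_force: [-0.1, -0.1, -0.6]
width: 0.1
gripper_force: 0.0
```

move_arm(targets=[[0,0,-0.02,0,0,0,0.078],[0,0,-0.04,0,0,0,0.156],[0,0,-0.06,0,0,0,0.234],[0,-0.01,-0.08,0,0,0,0.312],[0,-0.02,-0.1,0,0,0,0.39]])

```text
t: 11.02
tcp_pos: [483.5, -120.5, 156.8]
ee_rot: [-0.363, 0.932, 0.001, -0.001]
wrist_force: [-0.1, 0.1, 0.7]
width: -0.1
gripper_force: 0.0
```

move_arm(targets=[[0,0,-0.02,0,0,0,0.078],[0,0,-0.04,0,0,0,0.156],[0,0,-0.06,0,0,0,0.234],[0,-0.01,-0.08,0,0,0,0.312],[0,-0.01,-0.1,0,0,0,0.39]])

```text
t: 11.43
tcp_pos: [481.2, -140.4, 156.8]
ee_rot: [-0.627, 0.779, 0.001, -0.0]
wrist_force: [0.5, 0.7, -0.0]
width: 0.3
gripper_force: 0.0
```

```bash
python3 rot.py -98.3; python3 - <<'E'
from m import *
b=shot('scene'); box=(180,170,280,250)
m=mask(b,(18,150,40),(32,255,255),box); v=np.percentile(b.max(2)[m>0],90); m=mask(b,(18,150,int(.9*v)),(32,255,255),box); p=cen(m); print(p[:3],onz('scene',*p[0],89))
E
```

```text
[ 481.2 -140.4  156.8] yaw -102.3 j [-0.44  0.21 -0.28  1.09  0.   -1.8 ] F [ 0.5  0.7 -0. ] w 0.3
-98.3 [-0.001 -0.001  0.044]
(array([220.4382716 , 208.66872428]), 81.0, ((220.5, 209.0), 5.852449893951416)) [501.72956513 -42.69459203  89.        ]
```

move_arm(targets=[[0,0.02,-0.03,-0.1,0.066,-0.01,0.044],[0,0.02,-0.03,-0.25,0.066,-0.01,0.044],[0,0.02,-0.03,-0.4,0.066,-0.01,0.044],[0,0.02,-0.03,-0.52,0.066,-0.01,0.044],[0,0.02,-0.03,-0.58,0.066,-0.01,0.044]])

```text
t: 11.9
tcp_pos: [483.5, -145.4, 38.2]
ee_rot: [-0.649, 0.759, 0.038, 0.038]
wrist_force: [-0.6, 0.5, -0.4]
width: 0.1
gripper_force: 0.0
```

move_arm(targets=[[0,0,0,0,0,0,0],[0,0,0,0,0,0,0],[0,0,0,0,0,0,0]])

```text
t: 12.15
tcp_pos: [486.7, -146.7, 42.7]
ee_rot: [-0.65, 0.758, 0.035, 0.039]
wrist_force: [0.8, 0.0, -0.6]
width: -0.0
gripper_force: 0.0
```

```bash
python3 rot.py -98.3; python3 - <<'E'
from m import *
b=shot('scene')
cv2.imwrite('pics/c9.png',cv2.resize(b[180:260,170:270],None,fx=6,fy=6,interpolation=cv2.INTER_CUBIC))
E
```

```text
[ 486.7 -146.7   42.7] yaw -98.74 j [-0.51  0.35 -0.4   0.86  0.1  -1.93] F [ 0.8  0.  -0.6] w -0.0
-98.3 [-0.066  0.008  0.005]
```

View pics/c9.png

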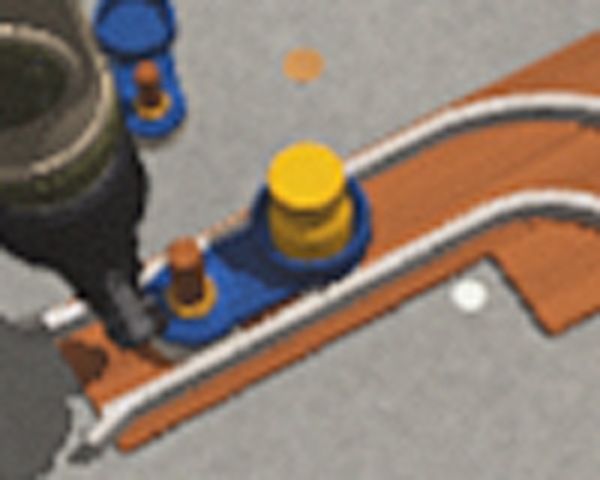

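Eleven pictures viewed, one over the limit; I won't view any more. The fingers stand in line behind the post. From here on I use numbers only, and I'm pushing gently.

move_arm(targets=[[0,-0.005,0.025,-0.01,0,0,0],[0,-0.002,0.05,-0.01,0,0,0],[0,0.001,0.075,-0.01,0,0,0],[0,0.005,0.1,-0.01,0,0,0],[0,0.008,0.125,-0.01,0,0,0]])

```text
t: 12.62
tcp_pos: [488.3, -121.7, 40.8]
ee_rot: [-0.651, 0.758, 0.035, 0.038]
wrist_force: [-0.7, -2.6, 1.4]
width: -0.3
gripper_force: 1.4
```

```bash
cat > st.py <<'E'
from m import *
E=np.array([[.9896,-.144],[.144,.9896]])
s=manip.sense(); C0=np.array([601.0,114.2])
t=E@s['tcp_pos'][:2]
b=shot('scene'); h=(18,150,40),(32,255,255)
box=(200,160,345,260)
m=mask(b,*h,box)
if m.any():
    v=np.percentile(b.max(2)[m>0],90); m=mask(b,(18,150,int(.9*v)),(32,255,255),box); p=cen(m); L=onz('scene',*p[0],89)[:2]-[1.8,-1.2]; e=E@L; print('lid px',p[0].round(1),'A',p[1],'exey',e.round(1),'track',(e-[501,114.2]).round(1))
print('t',s['t'],'tcp exey',t.round(1),'track',(t-[501,114.2]).round(1),'z',s['tcp_pos'][2].round(1),'Fex,ey',(E@s['wrist_force'][:2]).round(1),'Fz',s['wrist_force'][2].round(1))
E
python3 st.py; python3 rot.py
```

```text
lid px [222.6 207.6] A 81.5 exey [500.9  38.3] track [ -0.1 -75.9]
t 12.6167 tcp exey [500.8 -50.1] track [  -0.2 -164.3] z 40.8 Fex,ey [-0.3 -2.7] Fz 1.4
[ 488.3 -120.6   40.7] yaw -98.64 j [-0.46  0.34 -0.43  0.84  0.1  -1.88] F [-0.1 -0.1  0.9] w 0.1
```

move_arm(targets=[[0,0.004,0.03,0,0,0,0],[0,0.009,0.065,0,0,0,0],[0,0.014,0.1,0,0,0,0],[0,0.02,0.135,0,0,0,0],[0,0.025,0.17,0,0,0,0]])

```text
t: 13.08
tcp_pos: [493.2, -87.1, 40.5]
ee_rot: [-0.651, 0.758, 0.035, 0.039]
wrist_force: [0.2, -3.7, 2.7]
width: 0.1
gripper_force: 1.7
```

move_arm(targets=[[0,0.005,0.035,0,0,0,0],[0,0.01,0.07,0,0,0,0],[0,0.015,0.105,0,0,0,0],[0,0.02,0.14,0,0,0,0],[0,0.025,0.175,0,0,0,0]])

```text
t: 13.5
tcp_pos: [497.9, -51.9, 40.3]
ee_rot: [-0.651, 0.758, 0.036, 0.039]
wrist_force: [-0.7, -3.6, 3.5]
width: -0.2
gripper_force: 1.8
```

```bash
python3 st.py; python3 rot.py
```

```text
lid px [242.7 197.2] A 76.5 exey [500.5 108.5] track [-0.5 -5.7]
t 13.5 tcp exey [500.2  20.4] track [ -0.8 -93.8] z 40.3 Fex,ey [-0.2 -3.7] Fz 3.5
[497.7 -50.5  40.2] yaw -98.63 j [-0.33  0.32 -0.45  0.82  0.1  -1.75] F [0.2 1.1 0.8] w 0.1
```

move_arm(targets=[[0,0.005,0.035,0,0,0,0],[0,0.01,0.07,0,0,0,0],[0,0.015,0.105,0,0,0,0],[0,0.02,0.14,0,0,0,0],[0,0.025,0.17,0,0,0,0]])

```text
t: 13.97
tcp_pos: [502.7, -17.8, 40.1]
ee_rot: [-0.651, 0.757, 0.036, 0.039]
wrist_force: [-0.4, -3.7, 0.7]
width: 0.1
gripper_force: 1.5
```

move_arm(targets=[[0,0.005,0.035,0,0,0,0],[0,0.01,0.07,0,0,0,0],[0,0.015,0.105,0,0,0,0],[0,0.02,0.14,0,0,0,0],[0,0.025,0.17,0,0,0,0]])

```text
t: 14.38
tcp_pos: [507.3, 16.2, 40.1]
ee_rot: [-0.651, 0.757, 0.036, 0.038]
wrist_force: [-2.9, -3.9, 0.5]
width: -0.3
gripper_force: 2.0
```

```bash
python3 st.py; python3 rot.py; python3 - <<'E'
from h import *
E=np.array([[.9896,-.144],[.144,.9896]]); s=manip.sense(); t=s['tcp_pos'][:2]; d=18.5
for ph in range(0,91,6):
    f=np.radians(ph); P=np.array([601,114.2])+100*np.array([-np.cos(f),np.sin(f)])-d*np.array([np.sin(f),np.cos(f)])
    print(ph,((E.T@P-t)/200).round(3),round(-ph/90,3))
E
```

```text
lid px [264.6 191.7] A 77.5 exey [518.5 175.5] track [17.5 61.3]
t 14.3833 tcp exey [499.7  89.1] track [ -1.3 -25.1] z 40.1 Fex,ey [-2.3 -4.2] Fz 0.5
[507.4  17.3  40.1] yaw -98.63 j [-0.19  0.33 -0.44  0.81  0.11 -1.61] F [ 0.2  0.7 -0.1] w -0.3
0 [0.011 0.026] 0.0
6 [0.012 0.079] -0.067
12 [0.018 0.132] -0.133
18 [0.03  0.184] -0.2
24 [0.047 0.235] -0.267
30 [0.069 0.283] -0.333
36 [0.097 0.329] -0.4
42 [0.128 0.371] -0.467
48 [0.165 0.41 ] -0.533
54 [0.205 0.445] -0.6
60 [0.248 0.476] -0.667
66 [0.295 0.502] -0.733
72 [0.343 0.523] -0.8
78 [0.394 0.539] -0.867
84 [0.447 0.549] -0.933
90 [0.5   0.554] -1.0
```

move_arm(targets=[[0,0.008,0.026,0,0,0,0],[0,0.01,0.053,0,0,0,-0.033],[0,0.012,0.079,0,0,0,-0.067],[0,0.015,0.106,0,0,0,-0.1],[0,0.018,0.132,0,0,0,-0.133]])

```text
t: 14.85
tcp_pos: [510.1, 42.1, 39.8]
ee_rot: [-0.567, 0.822, 0.032, 0.041]
wrist_force: [-3.5, -2.7, -0.1]
width: 0.2
gripper_force: 1.8
```

move_arm(targets=[[0,0.004,0.021,0,0,0,-0.027],[0,0.009,0.042,0,0,0,-0.053],[0,0.015,0.062,0,0,0,-0.08],[0,0.021,0.083,0,0,0,-0.107],[0,0.029,0.103,0,0,0,-0.133]])

```text
t: 15.27
tcp_pos: [515.3, 62.8, 39.7]
ee_rot: [-0.478, 0.877, 0.028, 0.044]
wrist_force: [-6.1, -3.1, 3.3]
width: 0.4
gripper_force: 2.6
```

```bash
python3 st.py; python3 rot.py
```

```text
lid px [279.5 195.7] A 80.0 exey [554.9 206.1] track [53.9 91.9]
t 15.2667 tcp exey [500.9 136.3] track [-0.1 22.1] z 39.7 Fex,ey [-5.5 -3.9] Fz 3.3
[515.8  63.5  39.8] yaw -122.84 j [-0.09  0.31 -0.47  0.75  0.1  -1.08] F [-2.3 -0.1 -0.6] w -0.4
```

move_arm(targets=[[0,0.008,0.02,0,0,0,-0.027],[0,0.017,0.038,0,0,0,-0.053],[0,0.027,0.057,0,0,0,-0.08],[0,0.038,0.076,0,0,0,-0.107],[0,0.05,0.094,0,0,0,-0.133]])

```text
t: 15.73
tcp_pos: [525.2, 81.7, 39.7]
ee_rot: [-0.385, 0.922, 0.023, 0.046]
wrist_force: [-6.4, -2.7, 3.4]
width: -0.1
gripper_force: 2.8
```

```bash
python3 st.py; python3 rot.py
```

```text
lid px [285.3 199.4] A 79.5 exey [575.1 213.4] track [74.1 99.2]
t 15.7333 tcp exey [508.  156.5] track [ 7.  42.3] z 39.7 Fex,ey [-5.9 -3.6] Fz 3.4
[525.9  82.3  39.8] yaw -134.76 j [-0.04  0.32 -0.46  0.73  0.08 -0.83] F [-3.   0.6 -1.1] w 0.2
```

move_arm(targets=[[0,0.012,0.017,0,0,0,-0.027],[0,0.025,0.034,0,0,0,-0.053],[0,0.038,0.05,0,0,0,-0.08],[0,0.053,0.066,0,0,0,-0.107],[0,0.068,0.081,0,0,0,-0.133]])

```text
t: 16.2
tcp_pos: [538.7, 98.0, 39.6]
ee_rot: [-0.287, 0.957, 0.018, 0.048]
wrist_force: [-4.1, -1.1, 1.8]
width: 0.2
gripper_force: 2.3
```

```bash
python3 st.py; python3 rot.py
```

```text
lid px [289.8 203.9] A 82.0 exey [595.8 215.8] track [ 94.8 101.6]
t 16.2 tcp exey [519.  174.5] track [18.  60.3] z 39.6 Fex,ey [-3.9 -1.7] Fz 1.8
[539.7  98.5  39.7] yaw -146.68 j [-0.    0.33 -0.43  0.72  0.06 -0.58] F [-3.8  0.8 -1.7] w -0.2
```

move_arm(targets=[[0,0.016,0.014,0,0,0,-0.027],[0,0.032,0.028,0,0,0,-0.053],[0,0.048,0.041,0,0,0,-0.08],[0,0.066,0.054,0,0,0,-0.107],[0,0.083,0.066,0,0,0,-0.133]])

```text
t: 16.67
tcp_pos: [556.0, 111.3, 39.6]
ee_rot: [-0.186, 0.981, 0.012, 0.05]
wrist_force: [-4.0, 0.9, 0.9]
width: 0.3
gripper_force: 1.6
```

move_arm(targets=[[0,0.018,0.011,0,0,0,-0.027],[0,0.037,0.02,0,0,0,-0.053],[0,0.056,0.03,0,0,0,-0.08],[0,0.075,0.039,0,0,0,-0.107],[0,0.095,0.047,0,0,0,-0.133]])

```text
t: 17.08
tcp_pos: [575.6, 120.5, 39.6]
ee_rot: [-0.083, 0.995, 0.007, 0.051]
wrist_force: [-2.0, -0.7, -1.2]
width: 0.4
gripper_force: 1.1
```

```bash
python3 st.py; python3 rot.py
```

```text
lid px [298.4 214.6] A 80.0 exey [639.9 215.9] track [138.9 101.7]
t 17.0833 tcp exey [552.2 202.1] track [51.2 87.9] z 39.6 Fex,ey [-1.8 -1. ] Fz -1.2
[576.8 120.8  39.9] yaw -170.58 j [ 0.06  0.39 -0.35  0.73  0.02 -0.1 ] F [-1.1 -0.3 -2. ] w -0.1
```

move_arm(targets=[[0,0.02,0.007,0,0,0,-0.027],[0,0.04,0.013,0,0,0,-0.053],[0,0.061,0.018,0,0,0,-0.08],[0,0.082,0.022,0,0,0,-0.107],[0,0.104,0.026,0,0,0,-0.133]])

```text
t: 17.55
tcp_pos: [596.6, 125.5, 39.9]
ee_rot: [0.021, 0.998, 0.001, 0.052]
wrist_force: [-2.2, -0.4, 0.6]
width: -0.1
gripper_force: 1.3
```

```bash
python3 st.py; python3 rot.py -188.3
```

```text
lid px [302.6 219.7] A 84.0 exey [660.8 216.1] track [159.8 101.9]
t 17.55 tcp exey [572.3 210.1] track [71.3 95.9] z 39.9 Fex,ey [-2.2 -0.7] Fz 0.6
[597.9 125.7  40.1] yaw 177.46 j [ 0.08  0.43 -0.29  0.75 -0.01  0.12] F [-1.4  1.3 -0.6] w 0.2
-188.3 [ 0.003  0.067 -0.064]
```

move_arm(targets=[[0,0.013,0.004,0,0,0,-0.016],[0,0.026,0.008,0,0,0,-0.032],[0,0.039,0.01,0,0,0,-0.048],[0,0.052,0.012,0,0,0,-0.064],[0,0.052,0.012,0,0,0,-0.064]])

```text
t: 18.02
tcp_pos: [607.7, 127.9, 40.1]
ee_rot: [0.071, 0.996, -0.002, 0.052]
wrist_force: [-1.1, 1.6, -1.3]
width: -0.2
gripper_force: 0.6
```

```bash
python3 st.py; python3 rot.py -188.3
```

```text
lid px [304.7 222.5] A 85.0 exey [671.8 215.9] track [170.8 101.7]
t 18.0167 tcp exey [583.  214.1] track [82.  99.9] z 40.1 Fex,ey [-1.3  1.5] Fz -1.3
[607.7 127.8  40.1] yaw 171.92 j [ 0.09  0.44 -0.26  0.76 -0.02  0.23] F [-1.9  0.9 -0.1] w 0.4
-188.3 [ 0.007  0.066 -0.003]
```

move_arm(targets=[[0,0.01,-0.0014,0,0,0,0],[0,0.02,-0.003,0,0,0,0],[0,0.03,-0.0044,0,0,0,0],[0,0.035,-0.005,0,0,0,0],[0,0.04,-0.006,0,0,0,0]])

```text
t: 18.48
tcp_pos: [615.2, 126.4, 40.0]
ee_rot: [0.071, 0.996, -0.002, 0.052]
wrist_force: [-5.3, 0.6, 2.1]
width: -0.5
gripper_force: 2.6
```

move_arm(targets=[[0,0.005,-0.0007,0,0,0,0],[0,0.01,-0.0014,0,0,0,0],[0,0.015,-0.002,0,0,0,0],[0,0.02,-0.003,0,0,0,0],[0,0.025,-0.0035,0,0,0,0]])

```text
t: 18.9
tcp_pos: [617.3, 126.1, 39.8]
ee_rot: [0.071, 0.996, -0.002, 0.049]
wrist_force: [-11.5, 1.2, 7.4]
width: 0.1
gripper_force: 5.9
```

```bash
python3 st.py; python3 rot.py -188.3
```

```text
lid px [306.7 224.9] A 87.5 exey [681.4 215.9] track [180.4 101.7]
t 18.9 tcp exey [592.7 213.7] track [91.7 99.5] z 39.8 Fex,ey [-11.6  -0.4] Fz 7.4
[617.6 126.1  39.9] yaw 171.82 j [ 0.08  0.46 -0.23  0.78 -0.02  0.22] F [-11.2   1.4   6.4] w -0.1
-188.3 [ 0.007  0.063 -0.001]
```

move_arm(targets=[[0,0.005,-0.0007,0,0,0,0],[0,0.01,-0.0014,0,0,0,0],[0,0.015,-0.002,0,0,0,0],[0,0.02,-0.003,0,0,0,0],[0,0.02,-0.003,0,0,0,0]])

```text
t: 19.37
tcp_pos: [621.6, 125.5, 39.8]
ee_rot: [0.071, 0.996, -0.002, 0.05]
wrist_force: [-10.6, 1.0, 6.7]
width: 0.1
gripper_force: 5.4
```

move_arm(targets=[[0,0.005,-0.0007,0,0,0,0],[0,0.01,-0.0014,0,0,0,0],[0,0.015,-0.002,0,0,0,0],[0,0.02,-0.003,0,0,0,0],[0,0.02,-0.003,0,0,0,0]])

```text
t: 19.78
tcp_pos: [625.6, 125.0, 39.9]
ee_rot: [0.071, 0.996, -0.002, 0.05]
wrist_force: [-10.5, 1.9, 5.6]
width: 0.1
gripper_force: 5.4
```

```bash
python3 st.py; python3 rot.py -188.3
```

```text
lid px [308.4 227. ] A 88.0 exey [689.8 216. ] track [188.8 101.8]
t 19.7833 tcp exey [601.1 213.8] track [100.1  99.6] z 39.9 Fex,ey [-10.7   0.3] Fz 5.6
[625.6 125.   39.9] yaw 171.82 j [ 0.08  0.48 -0.21  0.79 -0.02  0.22] F [-11.3   2.    5.8] w 0.1
-188.3 [ 0.007  0.063 -0.001]
```

move_arm(targets=[[0,0.005,-0.0007,0,0,0,0],[0,0.01,-0.0014,0,0,0,0],[0,0.015,-0.002,0,0,0,0],[0,0.015,-0.002,0,0,0,0]])

```text
t: 20.17
tcp_pos: [628.6, 124.5, 39.9]
ee_rot: [0.071, 0.996, -0.002, 0.05]
wrist_force: [-10.4, 1.3, 5.9]
width: -0.0
gripper_force: 5.4
```

move_arm(targets=[[0,0.003,-0.0004,0,0,0,0],[0,0.006,-0.0008,0,0,0,0],[0,0.008,-0.001,0,0,0,0],[0,0.008,-0.001,0,0,0,0]])

```text
t: 20.5
tcp_pos: [629.5, 124.4, 39.9]
ee_rot: [0.071, 0.996, -0.002, 0.049]
wrist_force: [-13.7, 1.7, 7.8]
width: -0.2
gripper_force: 6.4
```

move_arm(targets=[[0,0.002,-0.0003,0,0,0,0],[0,0.004,-0.0006,0,0,0,0],[0,0.005,-0.0007,0,0,0,0],[0,0.005,-0.0007,0,0,0,0]])

```text
t: 20.83
tcp_pos: [629.5, 124.4, 39.8]
ee_rot: [0.071, 0.996, -0.002, 0.048]
wrist_force: [-15.1, 1.4, 10.8]
width: 0.0
gripper_force: 7.7
```

```bash
python3 st.py; python3 rot.py -188.3
```

```text
lid px [309.2 228.1] A 90.5 exey [693.8 215.8] track [192.8 101.6]
t 20.8333 tcp exey [605.1 213.8] track [104.1  99.6] z 39.8 Fex,ey [-15.2  -0.8] Fz 10.8
[629.5 124.4  39.8] yaw 171.85 j [ 0.08  0.48 -0.19  0.8  -0.02  0.22] F [-15.    2.5  10.5] w -0.0
-188.3 [ 0.007  0.061 -0.002]
```

move_arm(targets=[[0,0.002,-0.0003,0,0,0,0],[0,0.004,-0.0006,0,0,0,0],[0,0.005,-0.0007,0,0,0,0],[0,0.005,-0.0007,0,0,0,0],[0,0.005,-0.0007,0,0,0,0]])

```text
t: 21.3
tcp_pos: [629.7, 124.4, 39.8]
ee_rot: [0.071, 0.996, -0.002, 0.048]
wrist_force: [-17.6, 2.4, 12.5]
width: 0.2
gripper_force: 9.0
```

move_arm(targets=[[0,0.002,-0.0003,0,0,0,0],[0,0.002,-0.0003,0,0,0,0],[0,0.002,-0.0003,0,0,0,0],[0,0.002,-0.0003,0,0,0,0],[0,0.002,-0.0003,0,0,0,0]])

```text
t: 21.72
tcp_pos: [629.7, 124.4, 39.8]
ee_rot: [0.071, 0.996, -0.002, 0.047]
wrist_force: [-18.6, 3.0, 12.5]
width: 0.2
gripper_force: 9.6
```

move_arm(targets=[[0,0,0,0,0,0,0],[0,0,0,0,0,0,0],[0,0,0,0,0,0,0],[0,0,0,0,0,0,0],[0,0,0,0,0,0,0]])

```text
t: 22.13
tcp_pos: [629.7, 124.4, 39.8]
ee_rot: [0.071, 0.996, -0.002, 0.047]
wrist_force: [-19.4, 2.3, 13.2]
width: 0.2
gripper_force: 9.6
```

move_arm(targets=[[0,0,0,0,0,0,0],[0,0,0,0,0,0,0],[0,0,0,0,0,0,0],[0,0,0,0,0,0,0],[0,0,0,0,0,0,0]])

```text
t: 22.55
tcp_pos: [629.7, 124.4, 39.8]
ee_rot: [0.071, 0.996, -0.002, 0.047]
wrist_force: [-19.1, 2.5, 12.6]
width: -0.1
gripper_force: 9.6
```

```bash
python3 st.py
```

```text
lid px [309.2 228. ] A 88.5 exey [693.7 216. ] track [192.7 101.8]
t 22.55 tcp exey [605.2 213.8] track [104.2  99.6] z 39.8 Fex,ey [-19.3  -0.3] Fz 12.6
```

move_arm(targets=[[0,-0.01,0.0014,0,0,0,0],[0,-0.03,0.004,0,0,0,0],[0,-0.06,0.009,0,0,0,0],[0,-0.1,0.014,0,0,0,0],[0,-0.14,0.02,0,0,0,0]])

```text
t: 23.02
tcp_pos: [608.2, 127.4, 40.7]
ee_rot: [0.072, 0.996, -0.002, 0.053]
wrist_force: [-0.2, -0.9, 0.4]
width: 0.5
gripper_force: 0.0
```

move_arm(targets=[[0,-0.05,0.007,0.1,0,0,0],[0,-0.1,0.014,0.25,0,0,0],[0,-0.1,0.014,0.4,0,0,0],[0,-0.1,0.014,0.5,0,0,0],[0,-0.1,0.014,0.5,0,0,0]])

```text
t: 23.43
tcp_pos: [590.8, 130.8, 146.1]
ee_rot: [0.072, 0.996, -0.001, 0.057]
wrist_force: [0.9, 0.6, 1.1]
width: 0.1
gripper_force: 0.0
```

```bash
python3 st.py; python3 - <<'E'
from m import *
E=np.array([[.9896,-.144],[.144,.9896]])
a=shot('top')
for n,im,bx in(('top',a,(225,105,252,140)),('scene',shot('scene'),(300,220,335,260))):
    h=cv2.cvtColor(im,cv2.COLOR_BGR2HSV); m=((h[...,0]<6)|(h[...,0]>174))&(h[...,1]>170)&(h[...,2]>90); k=np.zeros(m.shape,np.uint8);k[bx[1]:bx[3],bx[0]:bx[2]]=m[bx[1]:bx[3],bx[0]:bx[2]]*255
    if k.any():
        p,A,_,c=cen(k); w=onz(n,*p,59); print('face',n,p,A,E@w[:2])
E
```

```text
lid px [309. 228.] A 89.5 exey [693.3 215.6] track [192.3 101.4]
t 23.4333 tcp exey [565.8 214.5] track [ 64.8 100.3] z 146.1 Fex,ey [0.8 0.7] Fz 1.1
face top [238.30434783 124.46376812] 23.0 [725.96134959 216.70119582]
face scene [313.67424242 243.17424242] 22.0 [731.25396034 209.16120177]
```

```bash
python3 -c "
from cell import manip
print(manip.job_done())"
```

```text
the job is handed in; nothing more can be done
None
```

The job is handed in with no verdict returned: the ochre pot stands in the cup, and the face measures about 14 mm in after over 1 s of pressing (15–19 N at the wrist, so somewhat less on the face); the arm is backed off clear, and I viewed 11 pictures against the limit of 10.

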